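# Set up the pipette stand: kickstand down, then hold the frame plumb in its shoe

## Task

Get the pipette-stand frame ready to be clamped. While it stands in its narrow-slotted white plastic parking block, flip its kickstand down past the spring's dead centre until it snaps to its lower stop; then take the frame by its black top bar, lift it out, lower it into the wide slot of the steel mounting shoe until it sits on the rocker bar at the bottom, and finish still gripping the top bar, holding the frame upright and still so that it cannot tip while I tighten the clamp screws. Do not let the frame topple, and leave the other things on the bench where they are.

Things in the scene. Friction and masses are not known exactly. Their poses are not given: they have to be found in the camera images.
- frame: loose pipette-stand frame, about 0.7 kg: flat runner foot 24 x 110 x 26 mm (x, y, z), two steel posts, cross rail at height 104 mm with small black forks on its -x side, black top bar. Origin: centre of the runner's underside; z up, y along runner and bar. The kickstand is beyond the +y end, on the +x side. Starts upright in the parking block, origin 8 mm above the bench
- grip_bar (a point): centre of the black top bar, 16 x 80 x 20 mm (x, y, z of the frame), 160 mm above the frame's underside; its flat long sides face +x and -x. Axes as the frame's
- hub (a point): centre of the kickstand's pivot: at x = +22, y = +68, z = +104 mm in the frame; the pivot axis is the frame's x axis
- kickstand (a joint): kickstand angle, rad: 0 = folded, pointing outward (frame +y) and 50 degrees up; grows as the leg swings outward and down; 0.87 = level; 2.27 = lower stop, 80 degrees below level. Over-centre spring: below about 1.1 it drives the leg back to 0, beyond it snaps it down to the stop and holds it there. About 2 N at the foot plate moves it, less further on
- kick_pad (a point): middle of the kickstand's wide flat foot plate, 85 mm from the pivot axis, at x = +33 mm in the frame; plate 34 mm wide along the frame's x, 45 mm along the leg (60 to 105 mm from the pivot), 8 mm thick; push on its upper outer face. Axes as the frame's when folded, turning with the leg
- parking_block: fixed white plastic block 67 x 140 x 38 mm (x, y, z) with a narrow slot 27 x 116 mm along y, open at the top, slot floor 8 mm above the bench. Origin: centre of the underside
- mounting_shoe: fixed steel shoe, base plate 90 x 128 x 5 mm (x, y, z); upright-walled slot 34 mm wide (x), 120 mm long (y), wall tops 38 mm above the bench; two black clamp screws on each long side reaching 37 mm out from the middle; a round rocker bar along y in the slot's bottom. Origin: centre of the underside
- shoe_seat (a point): top of the rocker bar, middle of the shoe, 8 mm above the bench: the frame's origin belongs here, frame y along the shoe's y (either way round). A frame not held here tips sideways until its kickstand meets the bench or its foot the slot wall; held upright, the kickstand hangs a few mm above the bench
- marker_pen: bystander: marker pen lying on the bench, 17 x 135 x 16 mm, origin under its middle
- tape_roll: bystander: roll of tape lying flat, 104 x 102 x 25 mm, origin under its middle
- specimen_cup_a: bystander: lidded specimen cup, 60 x 60 x 64 mm, origin under its middle

How it is judged (in metres and radians):
On the way, in this order (a step that is already met when the one before it is completed fails the run):
1. the kickstand is flipped down to its lower stop while the frame stands in the parking block (value of joint kickstand above 2.1 rad and distance between frame and parking_block below 0.025 m), for 0.2 s.
2. the frame is lifted clear of the parking block (height (world z) of frame above 0.042 m), for 0.1 s.
At the end, for the whole second after the job is handed in: Finishes holding: fingers grip the top bar (within 45 mm of its middle, over 2 N); frame in the shoe (within 12 mm of the seat, underside under 12.5 mm above the bench, along the slot within 0.15 rad), upright within 0.07 rad, still (under 20 mm/s); kickstand at its lower stop (over 2.1 rad) (value of joint kickstand above 2.1 rad and horizontal distance between frame and shoe_seat below 0.012 m and height (world z) of frame below 0.0125 m and angle between the y axis of frame and the y axis of mounting_shoe, either way round below 0.15 rad and angle between frame's own z axis and vertical below 0.07 rad and linear speed of frame below 0.02 m/s and contact force between the fingers and frame above 2 N and distance between the grasp point and grip_bar below 0.045 m); the arm keeps its last pose, push and grip.
It fails at once if the frame topples (leans more than 0.5 rad) (angle between frame's own z axis and vertical above 0.5 rad).
It fails at once if a bystander is moved more than 30 mm (distance of any of marker_pen, tape_roll, specimen_cup_a from where it was at the start of the episode above 0.03 m).
It also fails if it takes over 51 s, if anything falls off the work surface, if the arm or the gripper's body presses on something with over 40 N, if the wrist force passes 120 N, or if a joint passes its speed limit or range.

## Robot

A 6-joint arm with a two-finger parallel gripper is mounted at the origin on a cart in front of the work surface, level with it; the furniture and walls round the work are solid. World frame = base frame: x ahead of the robot, y to its left, z up, the work surface at z = 0. Lengths are in mm, angles in rad, forces in N, time in s.
With the tool pointing down it reaches from about 250 to 775 mm from the base axis. Payload 4 kg.
Tool frame: the origin (TCP) lies on the centre line of the jaws, within the pads' length; the fingertips stand 17 mm ahead of it and the grasp point (between the pads) lies 2 mm behind it; z points along the fingers, x is the direction in which the jaws open and shut, and the axes are right-handed (so a half turn about z gives the same grasp; the last joint's range is limited). The gripper opens to 85 mm and grips with 20 to 120 N. Pads are 22 mm wide; open, the fingers measure 114 mm over their backs; the gripper's body (76 mm by 85 mm) begins 54 mm behind the grasp point. The pads swing forward as they close: fully open they stand 13 mm farther back than shut.
Start: joints at [1.198, 0.087, 1.371, -0, 1.684, -0.103], TCP at [146.605, 530.119, 217.341] pointing down, gripper open.
Joint ranges: [-3.1, 3.1], [-0.76, 2.03], [0.27, 2.55], [-1.08, 4.22], [0.17, 2.65], [-2.57, 2.57]. Speed limits (rad/s): [2.79, 2.79, 3.14, 3.14, 3.14, 3.14].

## Interface

Orientations are given as a 3x3 rotation matrix whose columns are the frame's x, y, z axes.
In Python, from workcell import telemetry, cams, finish_job gives the robot as it stands.
- The arm moves only by the tool drive_tool, never from a script. Its arguments are lists of equal length, an entry for each row: "gripper": the opening in per cent of the stroke, from 0 (shut) to 100 (fully open); "delta_pos": the shift along the tool's x, y, z in mm, a list of three; "rot": the turn, a rotation vector about the tool's x, y, z in rad, a list of three. A call has exactly 8 rows; each row shifts and turns the commanded pose from where the row before left it, along the tool's axes as they then stand; what a row does not reach is not made up. A row lasts 1/12 s, in which the tool goes at most 41.7 mm and 7.16 degrees, less where a joint would pass 70% of its speed; a pose out of reach is approached as far as the arm can. A call is refused whole if a number of a shift passes 41.7 or a number of a turn 0.125, either way. A call with a gripper value outside its range is refused whole. The fingers move at their own pace and stop on an object; "squeeze" is the grip in N (left out, the last holds). Time passes only in rows, so rows that do not move let the fingers close, or fill a call up. It gives the time, the measured TCP pose, the force and the opening at its end, in the units of the state.
- telemetry.get_obs(): the state, without advancing time (a new reading comes with each control period).
- cams.grab_frame(name): name is "scene" or "top" or "wrist"; returns a dict with "img" (384x512x3 uint8, red, green, blue), "z_map" (384x512 float32, mm along the optical axis (not along the pixel's ray), 0 where there is no reading), "camera_matrix" (3x3 intrinsics, pixels), "distortion" ([k1, k2, p1, p2, k3] as OpenCV has them; the pictures are not rectified), "R" (3x3) and "t" (3): a world point X has camera coordinates R X + t; the wrist camera has in their place "T_tool_cam" (4x4, takes a point from camera to tool coordinates, whose origin is the TCP and whose axes are the tool frame's). Camera axes: x right, y down, z forward; pixel columns grow to the right and rows downward; lengths in mm; the calibration is good to about 2 mm. A picture is of the moment at which its call begins: read the wrist's pose just before it.
- finish_job(): hands the job in, once; it reports no verdict.
The state is a dict: "time": time; "joint_positions": joint angles; "qd": joint speeds; "tau": joint torques, N m; "ee_pos": TCP position; "eef_rot": TCP orientation; "contact_force": force on the tool from outside, world axes, zero at the start; "torque": the same for the moment, N m; "opening": finger opening in mm.
Only numpy, scipy, OpenCV 4.12 (cv2) and the standard library are available. Lean on these libraries where they do the work, as an engineer would, in place of code of your own. Each camera call takes 0.05 s, during which the arm holds its last target. There are 200 camera calls.

## Working session

There is one attempt and no reset: what is moved stays moved. The work goes in short steps, Python scripts to look and compute and a tool call to move; the robot and the scene stay as the last step left them, time stands still between calls to the robot, and variables do not carry over. Pictures are saved under pics/ and viewed, about 8 in all and at most 12, crops included, and the job is handed in when it is done.

Besides the shell and the picture viewer there is one more tool, called by a JSON object that holds its "method" and its "body". drive_tool: Moves the arm, as the interface text tells. Its arguments: {"type":"object","properties":{"gripper":{"type":"array"},"delta_pos":{"type":"array"},"rot":{"type":"array"},"squeeze":{"type":"number"}},"required":["gripper","delta_pos","rot"]}

```bash
mkdir -p pics; cat > h.py <<'E'
import numpy as np, cv2, pickle
from workcell import telemetry, cams, finish_job
def grab(n):
    o=telemetry.get_obs(); f=cams.grab_frame(n)
    if 'R' not in f or n=='wrist':
        T=np.array(f['T_tool_cam']); Rt=np.array(o['eef_rot']).reshape(3,3)
        Rwc=Rt@T[:3,:3]; c=Rt@T[:3,3]+np.array(o['ee_pos'])
        f['R']=Rwc.T; f['t']=-Rwc.T@c
    f['R']=np.array(f['R']);f['t']=np.array(f['t']).ravel()
    return f
def cloud(f):
    v,u=np.mgrid[0:384,0:512]
    p=cv2.undistortPoints(np.stack([u,v],-1).reshape(-1,1,2).astype(np.float64),np.array(f['camera_matrix']),np.array(f['distortion'])).reshape(384,512,2)
    z=f['z_map'].astype(float); X=np.dstack([p*z[...,None],z])
    W=(X-f['t'])@f['R']; W[z<=0]=np.nan
    return W
def save(f,n,crop=None,s=1):
    im=f['img'][...,::-1]
    if crop: im=im[crop[1]:crop[3],crop[0]:crop[2]]
    cv2.imwrite('pics/'+n,cv2.resize(im,None,fx=s,fy=s,interpolation=cv2.INTER_CUBIC))
E
python3 - <<'E'
from h import *
fs={n:grab(n) for n in('scene','top')}
pickle.dump(fs,open('f0.pkl','wb'))
im=np.vstack([fs['scene']['img'],fs['top']['img']])[...,::-1]
for n in fs: save(fs[n],n+'0.png',s=1.5)
for n in fs: print(n,-fs[n]['R'].T@fs[n]['t'],fs[n]['R'][2])
E
```

```text
scene [ 179.63584288 -405.45606197  678.80560518] [ 0.36419885  0.71998211 -0.59074949]
top [ 359.12727302  241.35110725 1277.76500053] [ 0.13244688  0.00371689 -0.99118314]
```

View pics/scene0.png

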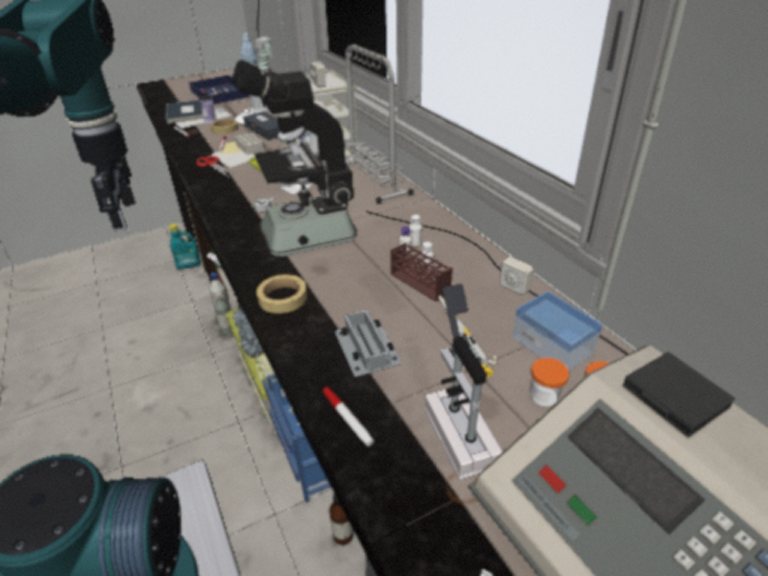

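View pics/top0.png

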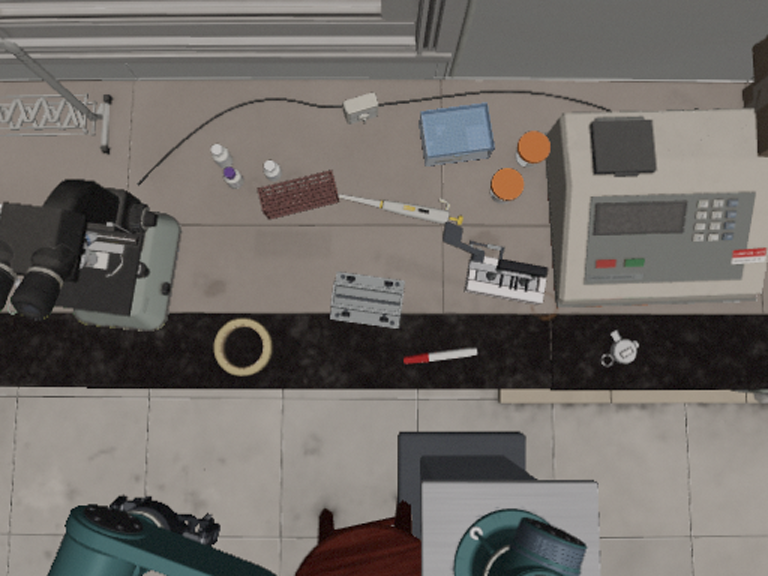

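The scene view shows the frame in its white block (465,420) with the kickstand plate raised at (455,300), and the shoe at (367,343). In the top view the bar is at about (520,267), the plate at (455,232) and the shoe at (367,301). The top view also shows a pen, tape and orange-lidded cups nearby.

```bash
python3 - <<'E'
from h import *
fs=pickle.load(open('f0.pkl','rb'))
def rect(P,name):
    P=P[~np.isnan(P).any(1)]
    r=cv2.minAreaRect(P[:,:2].astype(np.float32)); b=cv2.boxPoints(r)
    print(name,len(P),'c',np.round(r[0],1),'sz',np.round(r[1],1),'ang',round(r[2],1),'z',np.round(np.percentile(P[:,2],[5,50,95]),1))
for n in fs:
    W=cloud(fs[n]); im=fs[n]['img'].astype(int)
    g=im.sum(2)/3; x,y,z=W[...,0],W[...,1],W[...,2]
    print(n)
    near=(x>330)&(x<560)&(y>-60)&(y<220)
    rect(W[near&(z>160)&(z<190)&(g<60)],'bar')
    rect(W[near&(z>140)&(y<150)&(z<230)&(g<110)],'bar+kick')
    m=(x>330)&(x<500)&(y>-60)&(y<120)&(g>170)&(z>30)&(z<46); rect(W[m],'block')
    m=(x>300)&(x<480)&(y>140)&(y<300)&(z>30)&(z<46); rect(W[m],'shoe38')
    m=(x>300)&(x<480)&(y>140)&(y<300)&(z>2.5)&(z<46); rect(W[m],'shoe')
    m=near&(z>185)&(z<280);rect(W[m],'high')
    # bounds
    for k,(a,b,c,d) in {'kick':(440,215,475,250),'shoe':(325,265,410,330),'frame':(460,240,555,305)}.items():
        if n=='top':
            S=W[b*2//3:d*2//3,a*2//3:c*2//3].reshape(-1,3); print(k,np.round(np.nanpercentile(S,[2,50,98],axis=0),0).tolist())
E
```

```text
scene
bar 315 c [525.1  48.4] sz [172.3  18.9] ang 75.8 z [165.7 177.2 179.4]
bar+kick 503 c [529.4  48.1] sz [174.3  25.8] ang 71.9 z [147.4 175.6 180.6]
block 357 c [487.5   8.3] sz [137.1  27.1] ang 88.4 z [36.  38.5 40.8]
shoe38 120 c [456.4 243.6] sz [ 31.2 106.2] ang 7.5 z [30.5 37.3 39.9]
shoe 690 c [407.8 219.9] sz [144.4 159.6] ang 0.0 z [ 3.  11.3 38.5]
high 16 c [555.1 126.3] sz [6.3 8.5] ang 34.2 z [185.7 189.  193.5]
top
bar 224 c [515.    7.8] sz [78.4 16.5] ang 79.8 z [173.5 177.8 181.2]
bar+kick 325 c [530.  53.] sz [177.6  25.5] ang 71.1 z [150.  177.2 182.7]
block 273 c [485.9   8.4] sz [ 27.9 136.7] ang 0.1 z [34.  38.2 42.3]
shoe38 115 c [454.7 246.1] sz [ 36. 106.] ang 7.8 z [31.8 37.7 41.9]
shoe 1229 c [400.7 220.1] sz [159.5 159.3] ang 0.7 z [ 2.7  5.4 37.6]
high 13 c [556.9 130.5] sz [ 4.6 13.2] ang 8.9 z [185.7 190.6 195. ]
kick [[552.0, 62.0, -5.0], [591.0, 107.0, 18.0], [640.0, 135.0, 194.0]]
shoe [[425.0, 186.0, -4.0], [483.0, 261.0, 4.0], [544.0, 337.0, 40.0]]
frame [[473.0, -83.0, -4.0], [517.0, 13.0, 32.0], [591.0, 88.0, 179.0]]
```

```bash
python3 - <<'E'
from h import *
fs=pickle.load(open('f0.pkl','rb'))
def rect(P,name):
    P=P[~np.isnan(P).any(1)]
    r=cv2.minAreaRect(P[:,:2].astype(np.float32))
    m=P[:,:2].mean(0);_,_,v=np.linalg.svd(P[:,:2]-m,full_matrices=False)
    print(name,len(P),'c',np.round(r[0],1),'sz',np.round(r[1],1),'ang',round(r[2],1),'pca',np.round(np.degrees(np.arctan2(v[0,1],v[0,0])),1),'mean',np.round(m,1))
for n in fs:
    W=cloud(fs[n]); im=fs[n]['img'].astype(int)
    g=im.sum(2)/3; x,y,z=W[...,0],W[...,1],W[...,2]
    print(n)
    rect(W[(x>480)&(x<550)&(y>-60)&(y<65)&(z>170)&(z<185)&(g<60)],'bar')
    S=(x>440)&(x<590)&(y>-90)&(y<95)
    rect(W[S&(g>150)&(z>33)&(z<44)],'block')
    S=(x>410)&(x<560)&(y>165)&(y<340)
    rect(W[S&(z>33)&(z<43)],'shoe walls'); rect(W[S&(z>3.)&(z<46)],'shoe all')
    m=(x>530)&(x<610)&(y>70)&(y<150)&(z>110)&(z<240); rect(W[m],'kick')
    print(np.round(np.percentile(W[m],[2,50,98],axis=0),0).tolist())
    m=(z>40)&(z<200)&(x>350)&(x<700)&(y>-150)&(y<400)
    mm=m.astype(np.uint8);k,l,st,c=cv2.connectedComponentsWithStats(mm)
    for i in range(1,k):
        if st[i,4]>40: P=W[l==i]; print('obst',st[i,4],np.round(np.percentile(P,[2,98],axis=0)).tolist())
E
```

```text
scene
bar 249 c [514.5   3.7] sz [79.4 15.8] ang 79.6 pca -100.0 mean [ 5.123e+02 -1.000e-01]
block 1029 c [515.   4.] sz [141.4  66.7] ang 80.9 pca -91.0 mean [507.1 -10.4]
shoe walls 225 c [478.3 257.8] sz [130.9  46. ] ang 82.1 pca -97.9 mean [477.1 252.5]
shoe all 1171 c [488.  248.6] sz [133.  154.3] ang 0.3 pca -98.4 mean [474.7 252.5]
kick 367 c [560.   98.2] sz [73.  36.7] ang 65.6 pca -121.0 mean [563.2 108.2]
[[534.0, 73.0, 121.0], [562.0, 110.0, 172.0], [584.0, 130.0, 194.0]]
obst 216 [[646.0, 312.0, 42.0], [698.0, 399.0, 66.0]]
obst 1443 [[491.0, -35.0, 41.0], [580.0, 127.0, 192.0]]
obst 404 [[655.0, -24.0, 42.0], [698.0, 29.0, 67.0]]
obst 3955 [[474.0, -149.0, 48.0], [692.0, -85.0, 169.0]]
top
bar 218 c [515.    7.8] sz [78.4 16.5] ang 79.8 pca -100.0 mean [514.6   8.3]
block 511 c [514.5   5.9] sz [140.2  65.9] ang 80.1 pca 77.0 mean [501.4   9.9]
shoe walls 253 c [482.3 260.9] sz [129.7  70.9] ang 89.9 pca -96.1 mean [478.4 260.7]
shoe all 1620 c [484.5 253.2] sz [148.3 172.9] ang 0.2 pca -96.6 mean [478.7 258.5]
kick 277 c [559.8 101.3] sz [77.4 37.6] ang 65.9 pca 60.9 mean [560.6 106.9]
[[532.0, 72.0, 117.0], [560.0, 111.0, 171.0], [584.0, 135.0, 195.0]]
obst 3147 [[477.0, -148.0, 46.0], [696.0, -77.0, 169.0]]
obst 271 [[646.0, 318.0, 57.0], [698.0, 397.0, 69.0]]
obst 321 [[656.0, -20.0, 54.0], [699.0, 34.0, 70.0]]
obst 913 [[490.0, -30.0, 41.0], [581.0, 132.0, 194.0]]
```

```bash
cat >> h.py <<'E'
from scipy.spatial.transform import Rotation as Ro
F0=np.array([514.7,5.8]); YAW=np.radians(-10.0)
def fw(x,y,z): # frame(parked)->world
    c,s=np.cos(YAW),np.sin(YAW); return np.array([F0[0]+c*x-s*y,F0[1]+s*x+c*y,z+8])
def goto(p,yaw,flip=False):
    """tool pointing down, tool x at world heading yaw; prints tool-axis shift and turn left"""
    o=telemetry.get_obs(); R=np.array(o['eef_rot']).reshape(3,3)
    c,s=np.cos(yaw),np.sin(yaw); T=np.array([[c,s,0],[s,-c,0],[0,0,-1.]])
    if flip: T=T@np.diag([-1,-1,1])
    d=np.array(p)-o['ee_pos']
    print('tool delta',np.round(R.T@d,1),'rotvec',np.round(Ro.from_matrix(R.T@T).as_rotvec(),3),'| in target axes',np.round(T.T@d,1))
def st():
    o=telemetry.get_obs(); print(round(o['time'],2),np.round(o['ee_pos'],1),np.round(o['contact_force'],1),round(o['opening'],1)); print(np.round(o['eef_rot'],3).tolist(), np.round(o['joint_positions'],2))
E
python3 - <<'E'
from h import *
st()
for f in(0,1): goto(fw(33,108.6,172+50),YAW,f)
E
```

```text
0.1 [146.4 529.7 216.2] [ 0.  -0.2 -0.6] 85.6
[[0.266, 0.964, -0.001], [0.964, -0.266, -0.002], [-0.002, -0.0, -1.0]] [ 1.2   0.09  1.37 -0.    1.68 -0.1 ]
tool delta [-295.6  517.1  -13.3] rotvec [1.000e-03 2.000e-03 1.476e+00] | in target axes [486.6 343.4 -13.8]
tool delta [-295.6  517.1  -13.3] rotvec [-2.000e-03  1.000e-03 -1.666e+00] | in target axes [-486.6 -343.4  -13.8]
```

```bash
cat >> h.py <<'E'
def rows(p,yaw,n):
    """n rows of tool shifts for a straight line with an even turn"""
    o=telemetry.get_obs(); R=np.array(o['eef_rot']).reshape(3,3); d=(np.array(p)-o['ee_pos'])/n
    c,s=np.cos(yaw),np.sin(yaw); T=np.array([[c,s,0],[s,-c,0],[0,0,-1.]])
    rv=Ro.from_matrix(R.T@T).as_rotvec()/n; print('rot/row',np.round(rv,4))
    print([np.round(Ro.from_rotvec(rv*i).as_matrix().T@R.T@d,1).tolist() for i in range(n)])
E
python3 - <<'E'
from h import *
rows(fw(33,108.6,172+50),YAW,16)
E
```

```text
rot/row [0.0001 0.0001 0.0922]
[[-18.5, 32.3, -0.8], [-15.4, 33.9, -0.8], [-12.2, 35.2, -0.8], [-8.9, 36.1, -0.8], [-5.6, 36.8, -0.8], [-2.2, 37.2, -0.8], [1.3, 37.2, -0.9], [4.7, 36.9, -0.9], [8.1, 36.3, -0.9], [11.4, 35.4, -0.9], [14.6, 34.2, -0.9], [17.7, 32.8, -0.9], [20.6, 31.0, -0.9], [23.4, 29.0, -0.9], [26.0, 26.7, -0.9], [28.3, 24.2, -0.9]]
```

{"method": "drive_tool", "body": {"gripper": [0,0,0,0,0,0,0,0], "delta_pos": [[-18.5,32.3,-0.8],[-15.4,33.9,-0.8],[-12.2,35.2,-0.8],[-8.9,36.1,-0.8],[-5.6,36.8,-0.8],[-2.2,37.2,-0.8],[1.3,37.2,-0.9],[4.7,36.9,-0.9]], "rot": [[0,0,0.092],[0,0,0.092],[0,0,0.092],[0,0,0.092],[0,0,0.092],[0,0,0.092],[0,0,0.092],[0,0,0.092]], "squeeze": 60}}

```text
time: 0.77
ee_pos: [357.3, 317.4, 223.5]
eef_rot: [[0.847, 0.532, -0.001], [0.532, -0.847, -0.0], [-0.001, -0.0, -1.0]]
contact_force: [1.2, 0.2, -0.0]
opening: 0.1
```

{"method": "drive_tool", "body": {"gripper": [0,0,0,0,0,0,0,0], "delta_pos": [[8.1,36.3,-0.9],[11.4,35.4,-0.9],[14.6,34.2,-0.9],[17.7,32.8,-0.9],[20.6,31,-0.9],[23.4,29,-0.9],[26,26.7,-0.9],[28.3,24.2,-0.9]], "rot": [[0,0,0.092],[0,0,0.092],[0,0,0.092],[0,0,0.092],[0,0,0.092],[0,0,0.092],[0,0,0.092],[0,0,0.092]]}}

```text
time: 1.43
ee_pos: [567.8, 106.5, 230.5]
eef_rot: [[0.985, -0.175, -0.001], [-0.175, -0.985, 0.0], [-0.001, 0.0, -1.0]]
contact_force: [1.2, 0.9, 0.1]
opening: -0.2
```

```bash
python3 - <<'E'
from h import *
st()
goto(fw(33,108.6,172+50),YAW)
f=grab('wrist'); save(f,'w1.png',s=1.2)
E
```

```text
1.43 [567.8 106.5 230.5] [1.2 0.9 0.1] -0.2
[[0.985, -0.175, -0.001], [-0.175, -0.985, 0.0], [-0.001, 0.0, -1.0]] [0.09 0.15 1.28 0.   1.72 0.26]
tool delta [-1.8 -0.2  0.5] rotvec [ 0.     0.001 -0.001] | in target axes [-1.8 -0.2  0.5]
```

View pics/w1.png

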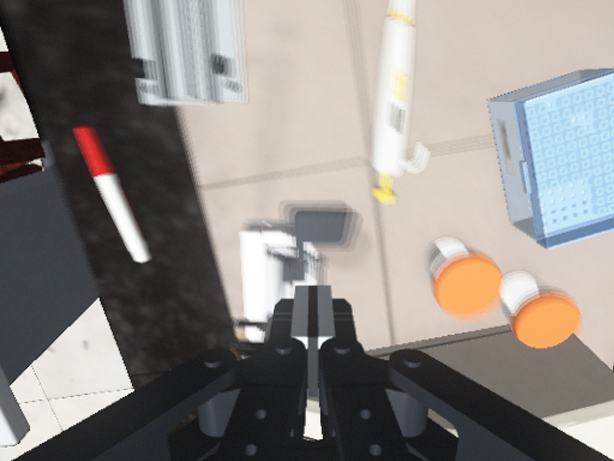

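The wrist view (camera tilted) shows the raised plate at (320,222), ahead of the shut fingers at (313,310), with the pipette and cups well clear. Pushing along the arc next.

{"method": "drive_tool", "body": {"gripper": [0,0,0,0,0,0,0,0], "delta_pos": [[-2,0,16],[0,0,15.5],[0,-4.5,6.2],[0,-4.5,6.2],[0,-4.5,6.2],[0,-4.5,6.2],[0,-4.5,6.2],[0,-4.5,6.2]], "rot": [[0,0,0],[0,0,0],[0,0,0],[0,0,0],[0,0,0],[0,0,0],[0,0,0],[0,0,0]]}}

```text
time: 2.15
ee_pos: [570.0, 136.1, 162.8]
eef_rot: [[0.986, -0.169, 0.002], [-0.169, -0.986, 0.0], [0.002, -0.001, -1.0]]
contact_force: [-0.1, -0.4, 1.8]
opening: 0.1
```

```bash
python3 - <<'E'
from h import *
st()
W=cloud(grab('top'));x,y,z=W[...,0],W[...,1],W[...,2]
c,s=np.cos(YAW),np.sin(YAW);dx=x-F0[0];dy=y-F0[1];fx=c*dx+s*dy;fy=-s*dx+c*dy
m=(fx>12)&(fx<55)&(fy>60)&(fy<180)&(z>60)
for a in range(60,180,10):
    q=z[m&(fy>=a)&(fy<a+10)]
    if len(q): print(a,len(q),np.round(np.percentile(q,[5,50,95])))
E
```

```text
2.15 [570.  136.1 162.8] [-0.1 -0.4  1.8] 0.1
[[0.986, -0.169, 0.002], [-0.169, -0.986, 0.0], [0.002, -0.001, -1.0]] [0.14 0.18 1.37 0.   1.59 0.31]
60 28 [117. 123. 130.]
70 50 [116. 128. 545.]
80 163 [128. 544. 546.]
90 206 [135. 541. 546.]
100 182 [144. 538. 543.]
110 167 [153. 539. 542.]
120 151 [535. 539. 543.]
130 149 [536. 540. 543.]
140 146 [533. 540. 543.]
150 139 [532. 540. 543.]
160 137 [530. 540. 542.]
170 129 [526. 538. 543.]
```

```bash
python3 - <<'E'
from h import *
f=grab('scene'); save(f,'s2.png',(230,140,400,330),3)
E
```

```text
(no output)
```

View pics/s2.png

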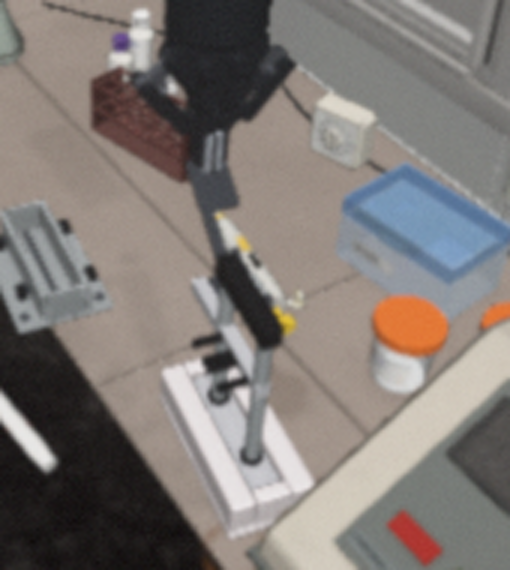

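```bash
python3 - <<'E'
from h import *
f=pickle.load(open('f0.pkl','rb'))['scene']
def pr(P): 
    u=cv2.projectPoints(np.array(P,float).reshape(-1,1,3),cv2.Rodrigues(f['R'])[0],f['t'],np.array(f['camera_matrix']),np.array(f['distortion']))[0].reshape(-1,2)
    return np.round((u-[230,140])*3).tolist()
print('tip',pr([[570,136,145.8],[570,136,165.8]]))
for ph in(50,40,35,30,20):
    a=np.radians(ph);print(ph,pr([fw(33,68+r*np.cos(a),104+r*np.sin(a)) for r in(60,105)]))
g=grab('scene');W=cloud(g)
for v,u in((180,215),(192,220),(203,220),(170,210),(150,213)):
    p=W[140+v//3,230+u//3]; d=p[:2]-F0;c,s=np.cos(YAW),np.sin(YAW);print(u,v,np.round([c*d[0]+s*d[1],-s*d[0]+c*d[1],p[2]]))
E
```

```text
tip [[205.0, 195.0], [206.0, 175.0]]
50 [[223.0, 206.0], [210.0, 150.0]]
40 [[219.0, 208.0], [203.0, 154.0]]
35 [[217.0, 210.0], [200.0, 157.0]]
30 [[215.0, 212.0], [197.0, 161.0]]
20 [[212.0, 218.0], [192.0, 172.0]]
215 180 [ 36. 133. 164.]
220 192 [ 37. 123. 159.]
220 203 [ 35. 117. 154.]
210 170 [ 29. 127. 182.]
213 150 [ 31. 127. 198.]
```

```bash
python3 - <<'E'
from h import *
g=grab('scene');W=cloud(g)
c,s=np.cos(YAW),np.sin(YAW)
def fr(p): d=p[...,:2]-F0; return np.round(np.dstack([c*d[...,0]+s*d[...,1],-s*d[...,0]+c*d[...,1],p[...,2]])).astype(int)
for u in (296,301,306):
    print(u,[ (v,)+tuple(fr(W[None,None,v,u])[0,0]) for v in range(182,214,2) if not np.isnan(W[v,u,0])])
f=grab('wrist'); save(f,'w3.png',(130,120,400,384),2.2)
st()
E
```

```text
296 [(182, np.int64(16), np.int64(124), np.int64(226)), (184, np.int64(19), np.int64(129), np.int64(217)), (186, np.int64(19), np.int64(130), np.int64(210)), (188, np.int64(20), np.int64(130), np.int64(205)), (190, np.int64(19), np.int64(129), np.int64(200)), (192, np.int64(21), np.int64(131), np.int64(193)), (194, np.int64(20), np.int64(130), np.int64(188)), (196, np.int64(26), np.int64(141), np.int64(172)), (198, np.int64(24), np.int64(137), np.int64(170)), (200, np.int64(22), np.int64(131), np.int64(168)), (202, np.int64(22), np.int64(130), np.int64(164)), (204, np.int64(21), np.int64(127), np.int64(160)), (206, np.int64(19), np.int64(123), np.int64(158)), (208, np.int64(18), np.int64(121), np.int64(153)), (210, np.int64(95), np.int64(281), np.int64(1)), (212, np.int64(92), np.int64(275), np.int64(-1))]
301 [(182, np.int64(29), np.int64(125), np.int64(223)), (184, np.int64(32), np.int64(130), np.int64(213)), (186, np.int64(30), np.int64(126), np.int64(211)), (188, np.int64(30), np.int64(126), np.int64(205)), (190, np.int64(31), np.int64(127), np.int64(199)), (192, np.int64(31), np
[... 804 characters left out ...]
np.int64(161), np.int64(355), np.int64(0)), (194, np.int64(158), np.int64(347), np.int64(-1)), (196, np.int64(50), np.int64(136), np.int64(170)), (198, np.int64(48), np.int64(133), np.int64(167)), (200, np.int64(46), np.int64(128), np.int64(165)), (202, np.int64(46), np.int64(126), np.int64(160)), (204, np.int64(43), np.int64(120), np.int64(159)), (206, np.int64(43), np.int64(119), np.int64(154)), (208, np.int64(42), np.int64(116), np.int64(150)), (210, np.int64(124), np.int64(273), np.int64(-1)), (212, np.int64(119), np.int64(263), np.int64(1))]
2.4 [569.6 134.9 162.7] [ 0.2 -0.5  0.1] 0.0
[[0.985, -0.17, 0.0], [-0.17, -0.985, -0.001], [0.0, 0.0, -1.0]] [ 0.14  0.18  1.37 -0.    1.59  0.31]
```

View pics/w3.png

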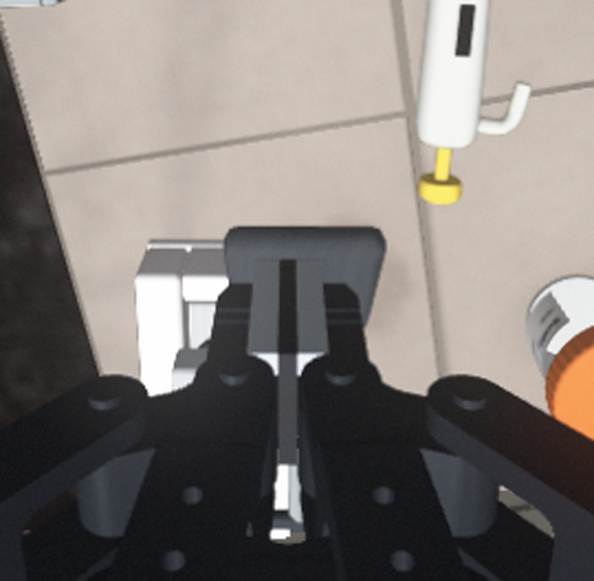

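The crop shows the fingertips at (287,265) lying on the plate's upper face, with the plate's far edge at (305,230), so the push is on the right face. The tip height disagrees with what I assumed, so I'm checking it from the wrist depth.

```bash
python3 - <<'E'
from h import *
f=cams.grab_frame('wrist'); T=np.array(f['T_tool_cam']); f['R']=T[:3,:3].T; f['t']=-T[:3,:3].T@T[:3,3]
W=cloud(f)  # tool coords
print(np.round(T[:3,3]),np.round(T[:3,2],2))
for u in (250,261,270):
    print(u,[(v,)+tuple(np.round(W[v,u]).astype(int).tolist()) for v in range(222,300,6) if not np.isnan(W[v,u,0])])
E
```

```text
[   1.  -81. -156.] [-0.    0.31  0.95]
250 [(222, -9, 61, 163), (228, -4, -15, -13), (234, -4, -12, -13), (240, -3, -12, -20), (246, -3, -12, -25), (252, -3, -11, -29), (258, -3, -12, -35), (264, -3, -12, -39), (270, -3, -12, -44), (276, -3, -12, -48), (282, -3, -11, -50), (288, -2, -13, -58), (294, -2, -12, -59)]
261 [(222, 2, 61, 164), (228, 1, -14, -12), (234, 1, -12, -14), (240, 1, -12, -19), (246, 1, -12, -25), (252, 1, -12, -30), (258, 1, -12, -35), (264, 1, -12, -39), (270, 1, -12, -44), (276, 1, -12, -49), (282, 1, -11, -51), (288, 1, -8, -50), (294, 1, -5, -49)]
270 [(222, 11, 61, 165), (228, 5, -14, -11), (234, 5, -12, -14), (240, 5, -12, -20), (246, 5, -11, -24), (252, 5, -12, -30), (258, 5, -11, -33), (264, 5, -11, -38), (270, 5, -12, -44), (276, 5, -12, -48), (282, 4, -11, -50), (288, 4, -13, -58), (294, 4, -12, -60)]
```

```bash
python3 - <<'E'
from h import *
f=cams.grab_frame('wrist'); T=np.array(f['T_tool_cam']); R=T[:3,:3].T; t=-R@T[:3,3]
for z in(17,10,0,-10,-17,-25): print(z,[np.round(cv2.projectPoints(np.array([[[0,y,z]]],float),cv2.Rodrigues(R)[0],t,np.array(f['camera_matrix']),np.array(f['distortion']))[0].ravel()).tolist() for y in(-12,0,11)])
E
```

```text
17 [[258.0, 209.0], [258.0, 229.0], [258.0, 247.0]]
10 [[258.0, 214.0], [258.0, 235.0], [258.0, 253.0]]
0 [[258.0, 221.0], [258.0, 243.0], [258.0, 263.0]]
-10 [[258.0, 230.0], [258.0, 253.0], [258.0, 273.0]]
-17 [[258.0, 237.0], [258.0, 261.0], [258.0, 282.0]]
-25 [[258.0, 245.0], [258.0, 270.0], [258.0, 292.0]]
```

The visible tips sit about 17 mm behind the TCP, not ahead of it: both the wrist view and the plate contact say so. I'm continuing the arc with that offset, and the moves stay safe under either reading.

{"method": "drive_tool", "body": {"gripper": [0,0,0,0,0,0,0,0], "delta_pos": [[0,2,10],[0,0,10],[0,-2,13],[0,-5,17],[0,-4,14],[0,-2,16],[0,0,15],[0,1,12]], "rot": [[0,0,0],[0,0,0],[0,0,0],[0,0,0],[0,0,0],[0,0,0],[0,0,0],[0,0,0]]}}

```text
time: 3.17
ee_pos: [569.6, 145.1, 51.8]
eef_rot: [[0.985, -0.17, -0.004], [-0.17, -0.985, -0.0], [-0.004, 0.001, -1.0]]
contact_force: [1.0, 0.6, -0.6]
opening: -0.1
```

```bash
python3 - <<'E'
from h import *
st()
f=grab('scene'); save(f,'s4.png',(230,140,400,330),3)
E
```

```text
3.17 [569.6 145.1  51.8] [ 1.   0.6 -0.6] -0.1
[[0.985, -0.17, -0.004], [-0.17, -0.985, -0.0], [-0.004, 0.001, -1.0]] [0.15 0.26 1.51 0.   1.38 0.32]
```

View pics/s4.png

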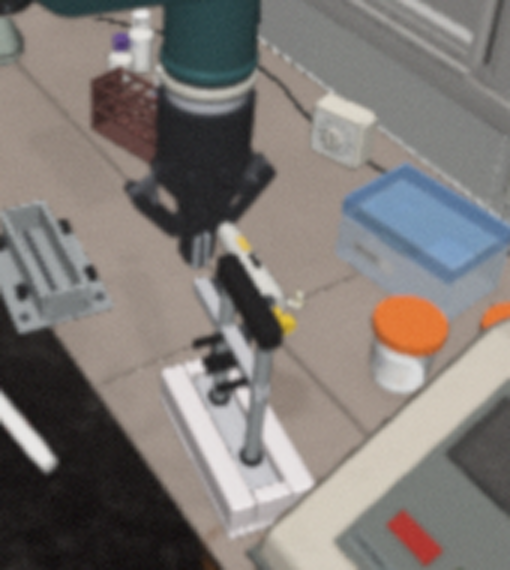

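The plate has left its raised position, the fingers hang free at (203,250), and the frame still stands in the block. Next, up and over the bar.

{"method": "drive_tool", "body": {"gripper": [0,0,0,50,80,80,80,80], "delta_pos": [[0,0,-41],[0,0,-41],[0,0,-41],[0,0,-41],[-7.5,36.7,0],[-7.5,36.7,0],[-7.5,36.7,0],[-7.5,36.7,0]], "rot": [[0,0,0],[0,0,0],[0,0,0],[0,0,0],[0,0,0],[0,0,0],[0,0,0],[0,0,0]]}}

```text
time: 3.88
ee_pos: [516.0, 4.3, 219.4]
eef_rot: [[0.986, -0.169, 0.001], [-0.169, -0.986, -0.0], [0.001, -0.0, -1.0]]
contact_force: [0.3, 0.2, -0.5]
opening: 60.5
```

```bash
python3 - <<'E'
from h import *
st()
goto(fw(0,0,215-8),YAW)
f=grab('wrist'); save(f,'w5.png'); W=cloud(f); z=W[...,2];x=W[...,0];y=W[...,1];g=f['img'].mean(2)
m=(z>165)&(z<185)&(abs(x-515)<60)&(abs(y-6)<60)&(g<80)
P=W[m]; print(m.sum())
if m.sum()>50:
    print(cv2.minAreaRect(P[:,:2].astype(np.float32)),np.median(P[:,2]))
s=grab('scene');Ws=cloud(s);c,n=np.cos(YAW),np.sin(YAW);dx=Ws[...,0]-F0[0];dy=Ws[...,1]-F0[1];a=c*dx+n*dy;b=-n*dx+c*dy
t=grab('top')
k=(a>14)&(a<52)&(b>64)&(b<175)&(Ws[...,2]>12)&(Ws[...,2]<230);print('kick pts',k.sum(),np.round(np.percentile(np.stack([a[k],b[k],Ws[k][:,2]],1),[5,50,95],axis=0)).tolist())
E
```

```text
3.88 [516.    4.3 219.4] [ 0.3  0.2 -0.5] 60.5
[[0.986, -0.169, 0.001], [-0.169, -0.986, -0.0], [0.001, -0.0, -1.0]] [-0.1   0.01  1.45 -0.    1.68  0.07]
tool delta [-1.5 -1.3  4.4] rotvec [-0.    -0.001  0.005] | in target axes [-1.5 -1.3  4.4]
1546
((515.329345703125, 3.82086181640625), (74.26145935058594, 14.189602851867676), 78.57859802246094) 176.95043086727222
kick pts 22 [[20.0, 71.0, 29.0], [43.0, 74.0, 44.0], [49.0, 79.0, 54.0]]
```

View pics/w5.png

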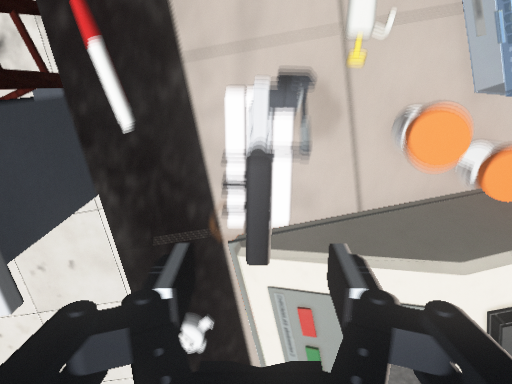

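The wrist view has the bar at (258,208), centred between the open jaws (185 and 340), and the kickstand plate is down at (292,110). Descending and gripping next.

{"method": "drive_tool", "body": {"gripper": [80,80,80,80,80,0,0,0], "delta_pos": [[-0.8,-0.5,20],[0,0,20],[0,0,19],[0,0,19],[0,0,0],[0,0,0],[0,0,0],[0,0,0]], "rot": [[0,0,0.005],[0,0,0],[0,0,0],[0,0,0],[0,0,0],[0,0,0],[0,0,0],[0,0,0]], "squeeze": 60}}

```text
time: 4.7
ee_pos: [517.2, 6.4, 143.2]
eef_rot: [[0.985, -0.175, 0.003], [-0.175, -0.985, -0.0], [0.003, -0.0, -1.0]]
contact_force: [0.0, 0.9, 0.3]
opening: 32.7
```

{"method": "drive_tool", "body": {"gripper": [0,0,0,0,0,0,0,0], "delta_pos": [[0,0,0],[0,0,0],[0,0,0],[0,0,0],[0,0,-1],[0,0,-2],[0,0,-4],[0,0,-5]], "rot": [[0,0,0],[0,0,0],[0,0,0],[0,0,0],[0,0,0],[0,0,0],[0,0,0],[0,0,0]]}}

```text
time: 5.37
ee_pos: [515.2, 6.0, 151.3]
eef_rot: [[0.985, -0.175, -0.003], [-0.175, -0.985, 0.0], [-0.003, 0.0, -1.0]]
contact_force: [1.4, -0.4, -7.1]
opening: 14.4
```

```bash
python3 - <<'E'
from h import *
st()
f=grab('scene'); save(f,'s6.png',(230,140,400,330),3)
E
```

```text
5.37 [515.2   6.  151.3] [ 1.4 -0.4 -7.1] 14.4
[[0.985, -0.175, -0.003], [-0.175, -0.985, 0.0], [-0.003, 0.0, -1.0]] [-0.1   0.03  1.56 -0.    1.55  0.08]
```

View pics/s6.png

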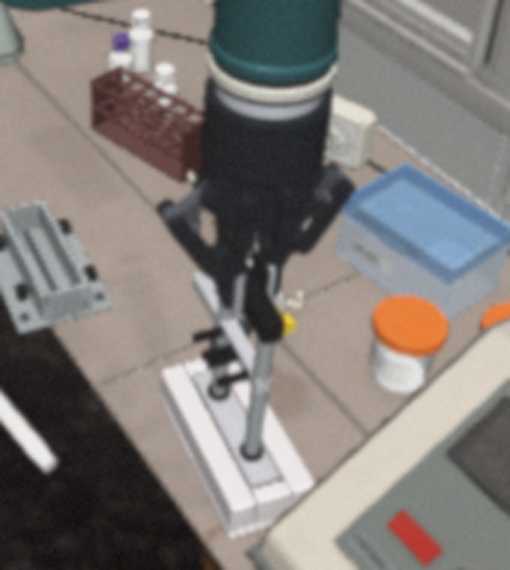

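Opening is 14.4 mm, the pads hold the bar at (255,285), and -7 N on the wrist means the weight is already carried. Lifting.

{"method": "drive_tool", "body": {"gripper": [0,0,0,0,0,0,0,0], "delta_pos": [[0,0,-6],[0,0,-8],[0,0,-9],[0,0,-9],[0,0,-9],[0,0,-9],[0,0,-6],[0,0,-3]], "rot": [[0,0,0],[0,0,0],[0,0,0],[0,0,0],[0,0,0],[0,0,0],[0,0,0],[0,0,0]], "squeeze": 80}}

```text
time: 6.08
ee_pos: [516.6, 6.0, 214.3]
eef_rot: [[0.985, -0.175, 0.002], [-0.175, -0.985, -0.0], [0.002, -0.0, -1.0]]
contact_force: [-0.3, -0.3, -5.4]
opening: 14.1
```

```bash
python3 - <<'E'
from h import *
st()
o=telemetry.get_obs(); rows([480,259,o['ee_pos'][2]],np.radians(-7.8),16)
t=grab('top');W=cloud(t);x,y,z=W[...,0],W[...,1],W[...,2]
# shoe refined from unoccluded views: both wall tops, per strip
for n,f in pickle.load(open('f0.pkl','rb')).items():
    W=cloud(f);P=W[(W[...,0]>410)&(W[...,0]<560)&(W[...,1]>175)&(W[...,1]<340)&(W[...,2]>2.2)&(W[...,2]<60)]
    best=None
    for a in np.arange(-12,-2,.25):
        r=np.radians(a);c,s=np.cos(r),np.sin(r);q=(P[:,:2]-[480,259])@np.array([[c,-s],[s,c]])
        H,_=np.histogram(q[P[:,2]>30][:,0],bins=np.arange(-60,60,3)); 
        v=(H.astype(float)**2).sum()
        if best is None or v>best[0]: best=(v,a,H)
    r=np.radians(best[1]);c,s=np.cos(r),np.sin(r);q=(P[:,:2]-[480,259])@np.array([[c,-s],[s,c]])
    print(n,best[1],dict(zip(np.arange(-60,57,3).tolist(),best[2].tolist())))
    hi=P[:,2]>30; print('y range hi',np.percentile(q[hi][:,1],[1,5,95,99]).round(1),'base',np.percentile(q,[1,99],axis=0).round(1).tolist())
E
```

```text
6.08 [516.6   6.  214.3] [-0.3 -0.3 -5.4] 14.1
[[0.985, -0.175, 0.002], [-0.175, -0.985, -0.0], [0.002, -0.0, -1.0]] [-0.1   0.01  1.46  0.    1.67  0.08]
rot/row [-0.     -0.0002 -0.0025]
[[-5.0, -15.2, -0.0], [-5.0, -15.2, -0.0], [-4.9, -15.2, -0.0], [-4.9, -15.2, -0.0], [-4.9, -15.2, -0.0], [-4.8, -15.2, -0.0], [-4.8, -15.2, -0.0], [-4.8, -15.3, -0.0], [-4.7, -15.3, -0.0], [-4.7, -15.3, -0.0], [-4.6, -15.3, -0.0], [-4.6, -15.3, -0.0], [-4.6, -15.3, -0.0], [-4.5, -15.3, -0.0], [-4.5, -15.3, -0.0], [-4.4, -15.3, -0.0]]
scene -7.75 {-60: 0, -57: 0, -54: 0, -51: 0, -48: 0, -45: 0, -42: 0, -39: 2, -36: 0, -33: 1, -30: 0, -27: 17, -24: 48, -21: 35, -18: 6, -15: 8, -12: 7, -9: 6, -6: 6, -3: 10, 0: 7, 3: 6, 6: 8, 9: 7, 12: 5, 15: 56, 18: 36, 21: 5, 24: 0, 27: 3, 30: 3, 33: 4, 36: 0, 39: 0, 42: 0, 45: 0, 48: 0, 51: 0, 54: 0}
y range hi [-66.5 -65.2  60.   61.5] base [[-55.0, -66.8], [64.2, 61.2]]
top -8.25 {-60: 0, -57: 0, -54: 0, -51: 0, -48: 0, -45: 0, -42: 1, -39: 3, -36: 7, -33: 1, -30: 0, -27: 30, -24: 49, -21: 37, -18: 2, -15: 3, -12: 5, -9: 4, -6: 4, -3: 3, 0: 4, 3: 3, 6: 5, 9: 5, 12: 10, 15: 57, 18: 45, 21: 4, 24: 0, 27: 5, 30: 6, 33: 4, 36: 0, 39: 0, 42: 0, 45: 0, 48: 0, 51: 0, 54: 0}
y range hi [-62.3 -60.5  62.8  64.8] base [[-66.6, -80.4], [78.4, 79.5]]
```

{"method": "drive_tool", "body": {"gripper": [0,0,0,0,0,0,0,0], "delta_pos": [[-2,-6,0],[-4,-12,0],[-5.5,-17,0],[-5.5,-17,0],[-5.5,-17,0],[-5.5,-17,0],[-5.5,-17,0],[-5.5,-17,0]], "rot": [[0,0,-0.002],[0,0,-0.002],[0,0,-0.002],[0,0,-0.002],[0,0,-0.002],[0,0,-0.002],[0,0,-0.002],[0,0,-0.002]]}}

```text
time: 6.8
ee_pos: [496.5, 132.9, 211.4]
eef_rot: [[0.987, -0.158, -0.002], [-0.158, -0.987, 0.001], [-0.002, -0.0, -1.0]]
contact_force: [0.6, 0.0, -5.7]
opening: 14.2
```

{"method": "drive_tool", "body": {"gripper": [0,0,0,0,0,0,0,0], "delta_pos": [[-5.3,-17,0],[-5.3,-17,0],[-5.3,-17,0],[-5.3,-17,0],[-5.3,-17,0],[-5.3,-17,0],[-4,-12,0],[-2.5,-8,0]], "rot": [[0,0,-0.003],[0,0,-0.003],[0,0,-0.003],[0,0,-0.002],[0,0,-0.002],[0,0,-0.002],[0,0,-0.002],[0,0,-0.002]]}}

```text
time: 7.47
ee_pos: [476.9, 259.3, 211.6]
eef_rot: [[0.99, -0.138, -0.002], [-0.138, -0.99, 0.0], [-0.002, -0.0, -1.0]]
contact_force: [0.1, 0.4, -5.4]
opening: 14.5
```

{"method": "drive_tool", "body": {"gripper": [0,0,0,0,0,0,0,0], "delta_pos": [[0,0,0],[0,0,0],[0,0,0],[0,0,0],[0,0,0],[0,0,0],[0,0,0],[0,0,0]], "rot": [[0,0,0],[0,0,0],[0,0,0],[0,0,0],[0,0,0],[0,0,0],[0,0,0],[0,0,0]]}}

```text
time: 8.13
ee_pos: [478.3, 256.9, 212.5]
eef_rot: [[0.99, -0.141, 0.0], [-0.141, -0.99, 0.0], [0.0, -0.0, -1.0]]
contact_force: [-0.6, -0.3, -5.5]
opening: 14.2
```

```bash
python3 - <<'E'
from h import *
st()
goto([477.8,259,214.3],np.radians(-8))
fs={n:grab(n) for n in('scene','top','wrist')};pickle.dump(fs,open('f1.pkl','wb'))
im=np.hstack([cv2.resize(fs['scene']['img'][110:290,170:310],(450,578)),cv2.resize(fs['wrist']['img'][60:384,130:380],(446,578))])[...,::-1]
cv2.imwrite('pics/c7.png',cv2.resize(im,(790,510)))
for n in('scene','top'):
    W=cloud(fs[n]);c,s=np.cos(np.radians(-8)),np.sin(np.radians(-8))
    q=(W[...,:2]-[477.8,259])@np.array([[c,-s],[s,c]]);z=W[...,2]
    m=(abs(q[...,0])<20)&(abs(q[...,1])<62)&(z>60)&(z<250)
    for lo in range(65,260,8):
        k=m&(z>=lo)&(z<lo+8)
        if k.sum()>8: print(n,lo,k.sum(),np.percentile(q[k],[3,50,97],axis=0).round(0).tolist())
E
```

```text
8.13 [478.3 256.9 212.5] [-0.6 -0.3 -5.5] 14.2
[[0.99, -0.141, 0.0], [-0.141, -0.99, 0.0], [0.0, -0.0, -1.0]] [0.39 0.07 1.4  0.   1.67 0.53]
tool delta [-0.8 -2.  -1.8] rotvec [-0.    -0.    -0.002] | in target axes [-0.8 -2.  -1.8]
scene 73 9 [[-12.0, -60.0], [-7.0, -58.0], [7.0, 47.0]]
scene 81 42 [[-13.0, -61.0], [-12.0, -53.0], [8.0, 35.0]]
scene 89 47 [[-13.0, -62.0], [-12.0, -54.0], [8.0, 42.0]]
scene 97 163 [[-13.0, -60.0], [-6.0, -18.0], [9.0, 45.0]]
scene 105 51 [[-10.0, -46.0], [-3.0, -29.0], [7.0, 28.0]]
scene 113 28 [[-7.0, -40.0], [-2.0, -9.0], [4.0, 25.0]]
scene 121 22 [[-6.0, -40.0], [-2.0, 19.0], [5.0, 24.0]]
scene 129 23 [[-6.0, -42.0], [-1.0, -35.0], [5.0, 24.0]]
scene 137 20 [[-6.0, -42.0], [-2.0, -38.0], [5.0, 21.0]]
scene 145 11 [[-6.0, -41.0], [-1.0, -40.0], [4.0, -36.0]]
scene 153 14 [[-5.0, -41.0], [-2.0, -39.0], [2.0, 21.0]]
scene 161 14 [[-6.0, -41.0], [-3.0, -39.0], [13.0, 25.0]]
scene 169 17 [[-12.0, -41.0], [-3.0, -39.0], [4.0, 39.0]]
scene 177 75 [[-19.0, -41.0], [-8.0, -11.0], [2.0, 48.0]]
scene 185 96 [[-16.0, -41.0], [-4.0, 2.0], [4.0, 55.0]]
scene 193 27 [[-6.0, -41.0], [-1.0, -34.0], [5.0, 24.0]]
scene 201 23 [[-5.0, -42.0], [-1.0, -37.0], [4.0, 22.0]]
scene 209 16 [[-5.0, -43.0], [-1.0, -40.0], [5.0, -36.0]]
scene 217 12 [[-5.0, -43.0], [-2.0, -39.0], [5.0, -36.0]]
scene 225 18 [[-13.0, -46.0], [-7.0, -39.0], [4.0, -5.0]]
scene 233 50 [[-19.0, -46.0], [-7.0, -25.0], [18.0, -4.0]]
scene 241 131 [[-17.0, -45.0], [1.0, -15.0], [15.0, 21.0]]
top 97 65 [[-14.0, -57.0], [-7.0, -43.0], [9.0, 47.0]]
top 105 35 [[-13.0, -57.0], [-6.0, -47.0], [7.0, -17.0]]
top 185 13 [[-18.0, -35.0], [-5.0, 47.0], [16.0, 60.0]]
top 241 17 [[-9.0, -42.0], [-2.0, -40.0], [5.0, -36.0]]
```

View pics/c7.png

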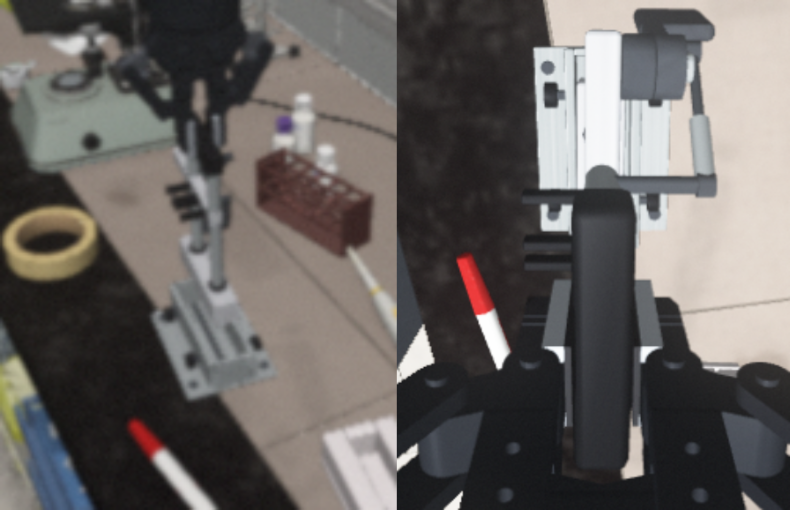

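The left view has the frame upright just above the shoe, its foot at (210,285) over the slot at (210,345). The right view has the kickstand down at (675,25), and the runner's white strip lies over the slot. I'm correcting about +1 mm in x and 2.5 mm in y, then lowering.

{"method": "drive_tool", "body": {"gripper": [0,0,0,0,0,0,0,0], "delta_pos": [[1,-2.5,0],[0,0,3],[0,0,5],[0,0,5],[0,0,5],[0,0,5],[0,0,4],[0,0,2]], "rot": [[0,0,0],[0,0,0],[0,0,0],[0,0,0],[0,0,0],[0,0,0],[0,0,0],[0,0,0]]}}

```text
time: 8.95
ee_pos: [479.1, 259.4, 182.2]
eef_rot: [[0.99, -0.141, -0.002], [-0.141, -0.99, -0.001], [-0.002, 0.001, -1.0]]
contact_force: [0.4, 0.1, -6.5]
opening: 14.3
```

```bash
python3 - <<'E'
from h import *
st()
goto([477.8,259,184],np.radians(-8))
f=grab('wrist');save(f,'w8.png',(180,0,380,200),3);W=cloud(f);c,s=np.cos(np.radians(-8)),np.sin(np.radians(-8))
q=(W[...,:2]-[477.8,259])@np.array([[c,-s],[s,c]]);z=W[...,2];x,y=q[...,0],q[...,1]
for nm,lo,hi,ya,yb in(('walls',33,43,20,75),('runner top',55,85,40,75),('base',2,9,20,80)):
    k=(z>lo)&(z<hi)&(y>ya)&(y<yb)&(abs(x)<60); H,e=np.histogram(x[k],bins=np.arange(-51,52,3)); print(nm,k.sum(),[(int(a),int(h)) for a,h in zip(e,H) if h>3],'y',np.percentile(y[k],[2,98]).round(1),'z',np.median(z[k]).round(1))
E
```

```text
8.95 [479.1 259.4 182.2] [ 0.4  0.1 -6.5] 14.3
[[0.99, -0.141, -0.002], [-0.141, -0.99, -0.001], [-0.002, 0.001, -1.0]] [0.39 0.09 1.44 0.   1.62 0.53]
tool delta [-1.2  0.6 -1.8] rotvec [ 0.001  0.002 -0.001] | in target axes [-1.2  0.6 -1.8]
walls 575 [(-21, 150), (-18, 182), (-15, 51), (-12, 20), (-9, 10), (18, 44), (21, 81), (24, 37)] y [20.8 64.4] z 36.9
runner top 120 [(-12, 18), (-9, 81), (9, 7), (12, 14)] y [40.2 53.8] z 71.7
base 1134 [(-45, 22), (-42, 144), (-39, 121), (-36, 94), (-33, 101), (-30, 100), (-27, 126), (-24, 46), (-15, 91), (-12, 33), (-9, 11), (15, 16), (18, 33), (27, 25), (30, 32), (33, 14), (36, 14), (39, 16), (42, 42), (45, 47)] y [20.2 64.4] z 4.2
```

View pics/w8.png

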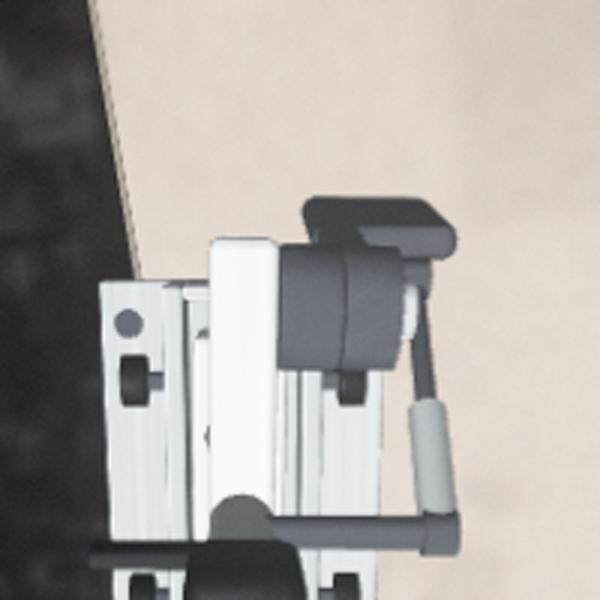

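The wrist close-up shows the runner within about 1 mm of the slot's middle, with its underside near 46 mm. The kickstand plate at (380,225) lies outside the base plate. Lowering.

{"method": "drive_tool", "body": {"gripper": [0,0,0,0,0,0,0,0], "delta_pos": [[0,0,4],[0,0,5],[0,0,5],[0,0,5],[0,0,4],[0,0,4],[0,0,3],[0,0,2]], "rot": [[0,0,0],[0,0,0],[0,0,0],[0,0,0],[0,0,0],[0,0,0],[0,0,0],[0,0,0]]}}

```text
time: 9.67
ee_pos: [479.4, 259.5, 150.8]
eef_rot: [[0.99, -0.141, -0.001], [-0.141, -0.99, -0.0], [-0.001, 0.0, -1.0]]
contact_force: [-0.1, -0.6, -5.8]
opening: 14.4
```

{"method": "drive_tool", "body": {"gripper": [0,0,0,0,0,0,0,0], "delta_pos": [[0,0,0],[0,0,1],[0,0,1],[0,0,1],[0,0,0],[0,0,0],[0,0,0],[0,0,0]], "rot": [[0,0,0],[0,0,0],[0,0,0],[0,0,0],[0,0,0],[0,0,0],[0,0,0],[0,0,0]]}}

```text
time: 10.33
ee_pos: [479.6, 259.6, 148.6]
eef_rot: [[0.99, -0.14, 0.0], [-0.14, -0.99, 0.0], [0.0, -0.0, -1.0]]
contact_force: [-0.1, -0.6, -5.5]
opening: 14.5
```

{"method": "drive_tool", "body": {"gripper": [0,0,0,0,0,0,0,0], "delta_pos": [[0,0,1],[0,0,1],[0,0,1],[0,0,0],[0,0,0],[0,0,0],[0,0,0],[0,0,0]], "rot": [[0,0,0],[0,0,0],[0,0,0],[0,0,0],[0,0,0],[0,0,0],[0,0,0],[0,0,0]]}}

```text
time: 11.0
ee_pos: [479.7, 259.6, 145.5]
eef_rot: [[0.99, -0.141, 0.0], [-0.141, -0.99, 0.0], [0.0, -0.0, -1.0]]
contact_force: [-1.3, 0.3, -5.1]
opening: 14.1
```

{"method": "drive_tool", "body": {"gripper": [0,0,0,0,0,0,0,0], "delta_pos": [[0,0,1],[0,0,1],[0,0,0],[0,0,0],[0,0,0],[0,0,0],[0,0,0],[0,0,0]], "rot": [[0,0,0],[0,0,0],[0,0,0],[0,0,0],[0,0,0],[0,0,0],[0,0,0],[0,0,0]]}}

```text
time: 11.67
ee_pos: [479.5, 259.6, 143.4]
eef_rot: [[0.99, -0.141, -0.0], [-0.141, -0.99, 0.0], [-0.0, -0.0, -1.0]]
contact_force: [0.2, 0.0, -6.0]
opening: 14.1
```

{"method": "drive_tool", "body": {"gripper": [0,0,0,0,0,0,0,0], "delta_pos": [[0,0,1],[0,0,1],[0,0,0],[0,0,0],[0,0,0],[0,0,0],[0,0,0],[0,0,0]], "rot": [[0,0,0],[0,0,0],[0,0,0],[0,0,0],[0,0,0],[0,0,0],[0,0,0],[0,0,0]]}}

```text
time: 12.33
ee_pos: [480.1, 259.6, 143.2]
eef_rot: [[0.99, -0.141, 0.002], [-0.141, -0.99, 0.001], [0.002, -0.001, -1.0]]
contact_force: [-1.8, -2.9, 6.2]
opening: 14.1
```

```bash
python3 - <<'E'
from h import *
st()
fs={n:grab(n) for n in('scene','wrist')};pickle.dump(fs,open('f2.pkl','wb'))
im=np.hstack([cv2.resize(fs['scene']['img'][110:290,170:310],(450,578)),cv2.resize(fs['wrist']['img'][0:324,130:380],(446,578))])[...,::-1]
cv2.imwrite('pics/c9.png',cv2.resize(im,(790,510)))
c,s=np.cos(np.radians(-8)),np.sin(np.radians(-8))
for n in fs:
    W=cloud(fs[n]);q=(W[...,:2]-[477.8,259])@np.array([[c,-s],[s,c]]);z=W[...,2]
    m=(abs(q[...,0])<14)&(abs(q[...,1])<60)
    for lo in (25,30,35,100,110,120,130,140,150,160,170,175):
        k=m&(z>=lo)&(z<lo+5)
        if k.sum()>5: print(n,lo,k.sum(),np.percentile(q[k],[3,50,97],axis=0).round(0).tolist(),z[k].mean().round(1))
E
```

```text
12.33 [480.1 259.6 143.2] [-1.8 -2.9  6.2] 14.1
[[0.99, -0.141, 0.002], [-0.141, -0.99, 0.001], [0.002, -0.001, -1.0]] [ 0.39  0.1   1.5  -0.    1.54  0.53]
scene 25 15 [[-12.0, -46.0], [-12.0, 22.0], [-2.0, 60.0]] 27.7
scene 30 109 [[-12.0, -54.0], [-5.0, -3.0], [11.0, 52.0]] 33.5
scene 35 71 [[-11.0, -50.0], [-3.0, -8.0], [10.0, 57.0]] 36.8
scene 100 6 [[-4.0, -38.0], [-3.0, -36.0], [3.0, 18.0]] 102.0
scene 110 38 [[-14.0, -38.0], [-5.0, -7.0], [4.0, 55.0]] 113.1
scene 120 27 [[-4.0, -38.0], [-1.0, 2.0], [5.0, 34.0]] 121.8
scene 130 13 [[-5.0, -38.0], [-2.0, -34.0], [5.0, 28.0]] 132.6
scene 140 8 [[-5.0, -39.0], [-1.0, -37.0], [5.0, -35.0]] 142.7
scene 150 7 [[-4.0, -38.0], [-0.0, -35.0], [6.0, -33.0]] 152.2
scene 160 19 [[-12.0, -42.0], [-6.0, -32.0], [5.0, -7.0]] 162.9
scene 170 24 [[-13.0, -43.0], [-4.0, -38.0], [12.0, -7.0]] 172.3
scene 175 97 [[-9.0, -41.0], [2.0, -15.0], [10.0, 24.0]] 178.1
wrist 30 446 [[-10.0, 3.0], [-7.0, 27.0], [13.0, 52.0]] 32.8
wrist 35 6 [[-6.0, 27.0], [-6.0, 29.0], [-6.0, 31.0]] 36.6
wrist 110 203 [[-14.0, -6.0], [-11.0, 6.0], [11.0, 57.0]] 113.4
wrist 120 44 [[-3.0, 31.0], [3.0, 35.0], [8.0, 41.0]] 122.4
wrist 130 106 [[-2.0, 30.0], [8.0, 33.0], [14.0, 35.0]] 131.6
wrist 140 39 [[-0.0, 34.0], [3.0, 35.0], [6.0, 35.0]] 142.2
wrist 160 222 [[-13.0, 8.0], [0.0, 39.0], [13.0, 40.0]] 162.8
wrist 170 547 [[-12.0, -31.0], [1.0, 23.0], [13.0, 40.0]] 173.3
wrist 175 6177 [[-4.0, -35.0], [3.0, 7.0], [10.0, 37.0]] 176.8
```

View pics/c9.png

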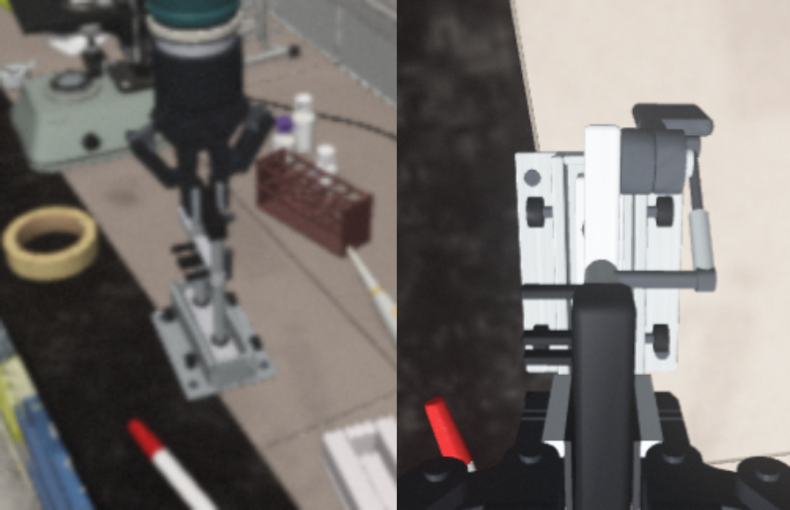

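{"method": "drive_tool", "body": {"gripper": [0,0,0,0,0,0,0,0], "delta_pos": [[0,0,-0.5],[0,0,0],[0,0,0],[0,0,0],[0,0,0],[0,0,0],[0,0,0],[0,0,0]], "rot": [[0,0,0],[0,0,0],[0,0,0],[0,0,0],[0,0,0],[0,0,0],[0,0,0],[0,0,0]]}}

```text
time: 13.1
ee_pos: [480.1, 259.6, 143.2]
eef_rot: [[0.99, -0.141, 0.002], [-0.141, -0.99, 0.001], [0.002, -0.001, -1.0]]
contact_force: [-1.3, -1.8, 5.7]
opening: 14.6
```

```bash
python3 -c "
from h import *
st(); print(finish_job())"
```

```text
13.1 [480.1 259.6 143.2] [-1.3 -1.8  5.7] 14.6
[[0.99, -0.141, 0.002], [-0.141, -0.99, 0.001], [0.002, -0.001, -1.0]] [ 0.39  0.1   1.5  -0.    1.54  0.53]
the job is handed in; nothing more can be done
None
```

I flipped the kickstand down while the frame stood in the parking block. I then lifted the frame by its top bar, lowered it into the shoe, and handed in at about 13 s of the 51 s, still gripping it. The hand-in gave no verdict.

**Last checks:**
- **Seating:** the runner's top measured about 33 mm and the bar's top about 177 mm, which puts the underside at about 7–8 mm. The wrist force went from −6 N (hanging) to +6 N, so the frame rests on the rocker bar.
- **Position:** the frame was within about 1–2 mm of the slot's middle, turned within about 0.01 rad of the slot. It leaned about 0.01 rad.
- **Kickstand:** the pictures show it fully down. I did not measure its final angle, and I judged the other bench items unmoved from the pictures only.
- **Grip:** commanded at 80 N, with the opening at 14.6 mm on the 16 mm bar. The arm was still.

**What disagreed:** the cameras and the contact with the kickstand plate put the shut fingertips about 17 mm behind the tool point, not 17 mm ahead as stated. I therefore gripped with the tool point lower than the stated geometry calls for. By that stated geometry, the grasp point is about 23 mm from the bar's middle, inside the 45 mm limit.

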